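# Reload the tin dispenser at the food-bank packing bench

## Task

Make the tin dispenser safe and reload it: first switch off all five toggles on the grey control box in one continuous drag of a finger along the row, without lifting off part-way. Then drop every small tin into the clear tube, and when all are in, push the stack down with the rammer until it bottoms out firmly. Put the rammer back upright in its green holder, and leave the other groceries where they are.

Things in the scene. Friction and masses are not known exactly. Their poses are not given: they have to be found in the camera images.
- bank: fixed grey control box, 90 (x) x 270 (y) x 40 mm high; origin at the centre of its underside; five steel toggles with red ball tips stand in a row on its top along its y axis, pivots at x = 0, y = -100, -50, 0, 50, 100 mm (toggle1 to toggle5). A finger dragged towards its +y from y = -150 to +148 mm flips each in turn off
- row (a point): the row's middle, on the control box's top face (40 mm over its underside), same axes as the box. Each toggle's ball (diameter 13 mm, centre 38 mm from the pivot) has its top 44 mm above this level when on, 30 mm when off: a fingertip held 33 to 40 mm above it catches every toggle that is on and passes over those already off
- toggle1 (a joint): toggle 1 of 5: 0 is on, leaning 0.2 rad towards the box's -y; 1.1 rad is off, leaning 0.9 rad towards +y (counts as off above 0.85). Moves with well under 1 N and falls over to off by itself once pushed past about 0.6
- toggle2 (a joint): toggle 2 of 5: 0 is on, leaning 0.2 rad towards the box's -y; 1.1 rad is off, leaning 0.9 rad towards +y (counts as off above 0.85). Moves with well under 1 N and falls over to off by itself once pushed past about 0.6
- toggle3 (a joint): toggle 3 of 5: 0 is on, leaning 0.2 rad towards the box's -y; 1.1 rad is off, leaning 0.9 rad towards +y (counts as off above 0.85). Moves with well under 1 N and falls over to off by itself once pushed past about 0.6
- toggle4 (a joint): toggle 4 of 5: 0 is on, leaning 0.2 rad towards the box's -y; 1.1 rad is off, leaning 0.9 rad towards +y (counts as off above 0.85). Moves with well under 1 N and falls over to off by itself once pushed past about 0.6
- toggle5 (a joint): toggle 5 of 5: 0 is on, leaning 0.2 rad towards the box's -y; 1.1 rad is off, leaning 0.9 rad towards +y (counts as off above 0.85). Moves with well under 1 N and falls over to off by itself once pushed past about 0.6
- tube: fixed upright clear tube on a blue 90 mm square foot plate, with a flared red rim; inside diameter 58 mm, outside 66 mm (rim 80 mm at the very top); origin at the centre of the underside; rim 175 mm above the origin (the flare is the topmost 7 mm)
- tube_rim (a point): centre of the tube's mouth, at the level of the rim's top
- follower (a joint): yellow follower disc inside the tube on which the tins stack: 0 is up (its upper face 60 mm above the tube's origin), 0.040 m is fully down on its stop (upper face 20 mm above the origin). A brake holds it at any height: it carries the tins' weight, and moves down only when pushed with about 9 N, plus 2 N for each 10 mm/s of speed
- tin1: small upright food tin with a red band, diameter 52 mm, 34 mm high, about 90 g; origin at the centre of its underside; it may be absent
- tin2: small upright food tin with a green band, diameter 52 mm, 34 mm high, about 90 g; origin at the centre of its underside; it may be absent
- tin3: small upright food tin with an orange band, diameter 52 mm, 34 mm high, about 90 g; origin at the centre of its underside; it may be absent
- tin4: small upright food tin with a yellow band, diameter 52 mm, 34 mm high, about 90 g; origin at the centre of its underside; it may be absent
- holder: fixed green holder cup on a 90 mm square foot plate, inside diameter 58 mm, flared rim 56 mm above its origin (80 mm across at the top), inner floor 6 mm above its origin; origin at the centre of the underside
- rammer: loose rammer standing upright in the holder, 166 mm long, 250 g; origin at the centre of its underside. Upwards from the origin: black rubber foot disc, diameter 44 mm, 0 to 14 mm; shaft, diameter 18 mm; dark collar, diameter 44 mm, 105 to 111 mm; round orange handle, diameter 30 mm, 111 to 166 mm, to be gripped above the collar
- jar: bystander: amber jar, diameter 56 mm, 70 mm high; origin under its centre
- carton: bystander: orange carton, 90 x 55 x 60 mm high; origin under its centre
- bigcan: bystander: large can, diameter 74 mm, 110 mm high; origin under its centre
- sauce: bystander: sauce jar, diameter 66 mm, 100 mm high; origin under its centre
- pasta: bystander: green packet, 100 x 55 x 45 mm high; origin under its centre

How it is judged:
By the outcome, as a careful person would: the job done as asked, in the order asked, and still so for the second after the job is handed in, with the robot touching nothing.
Of tin1, tin2, tin3, tin4 only 3 to 4 are there at a start; the rules pass over those that are not, and their reading is None.
At some moment in a run one of tin1, tin2, tin3, tin4 may be knocked a few centimetres aside while the robot is not near it.
It also fails if it takes over 210 s, if anything falls off the work surface, if the arm or the gripper's body presses on something with over 40 N, if the wrist force passes 120 N, or if a joint passes its speed limit or range.

## Robot

A 7-joint arm with a two-finger parallel gripper is mounted at the origin on the work surface. World frame = base frame: x ahead of the robot, y to its left, z up, the work surface at z = 0. Lengths are in m, angles in rad, forces in N, time in s.
With the tool pointing down it reaches from about 0.4 to 0.85 m from the base axis. Payload 4.5 kg.
Tool frame: the origin (TCP) lies midway between the tips of the shut fingers; the grasp point (between the pads) lies 19 mm behind it; z points along the fingers, y is the line along which they close (so a half turn about z gives the same grasp; the last joint's range is limited). The gripper opens to 88 mm and grips with 3 to 60 N. Pads are 18 mm wide; open, the fingers measure 123 mm over their backs; the gripper's body (75 mm by 187 mm) begins 45 mm behind the grasp point.
Start: joints at [1.179, 0.689, -0.195, 1.565, 0.157, 0.902, -0.215], TCP at [0.258, -0.569, 0.239] pointing down, gripper open.
Joint ranges: [-3.01, 3.01], [-0.46, 2.08], [-1.47, 1.51], [0.13, 2.56], [-1, 4.14], [0.04, 2.09], [-2.66, 2.66]. Speed limits (rad/s): [2.57, 2.57, 3.14, 3.14, 3.14, 3.14, 3.14].

## Interface

Orientations are given as a 3x3 rotation matrix whose columns are the frame's x, y, z axes.
In Python, from plant import arm gives the robot as it stands.
- The arm moves only by the tool arm_command, never from a script. Its argument "steps" is text: rows parted by semicolons, each of 5 numbers parted by spaces: the finger opening in mm, from 0 to 88.1, then the shift along the tool's x, y, z in mm, then the turn about the tool's z in rad. A call has 1 to 20 rows; each row is the pose to reach, as a shift and turn from the pose commanded when the call began, along the tool's axes at that moment; what a row does not reach only later rows make up. A row lasts 1/8 s, in which the tool goes at most 62.5 mm and 10.7 degrees, less where a joint would pass 70% of its speed; a pose out of reach is approached as far as the arm can. A call with a gripper value outside its range is refused whole. The fingers move at their own pace and stop on an object; "force" is the grip in N (left out, the last holds). Time passes only in rows, so rows that repeat a pose let the fingers close. It gives the time, the measured TCP pose, the force, the opening and the grip force at its end, in the units of the state.
- arm.sense(): the state, without advancing time (a new reading comes with each control period).
- arm.camera(name): name is "scene" or "side" or "wrist"; returns (picture, depth): 480x640x3 uint8, blue, green, red; 480x640 float32, m along the optical axis (not along the pixel's ray), 0 where there is no reading.
- arm.calibration(name): a dict with "vfov" (degrees; the focal length in pixels is half the picture's height over the tangent of half this angle, whatever the lens; pixels are square), "cx", "cy" (the principal point, pixels), "eye" and "orientation" of the camera in the world; the wrist camera has in their place "tool_from_camera" (4x4, takes a point from camera to tool coordinates, whose origin is the TCP and whose axes are the flange's). Camera axes: x right, y up, looking along -z (the intrinsics and any distortion apply to the point x, -y, -z); pixel columns grow to the right and rows downward; lengths in m; the calibration is good to about 2 mm. The wrist camera is an equidistant fisheye: a pixel r from the principal point sees the ray r / f radians off the axis. A picture is of the moment at which its call begins: read the wrist's pose just before it. calibration takes no time and is no camera call.
- arm.hand_in(): hands the job in; it is judged then, once.
Trained networks look in the newest picture that a camera, given by its name, has taken for a name from the list of things; names that differ only in an ending like _2 or _b are one class to them, and where a whole thing is asked for, a point or a joint stands for the part that bears it (a point fixed in the world has none). Each returns a list of dicts, best first, with "score" (0 to 1); they miss things now and then, are a little off and sometimes report something else, mostly with a low value. They report only what shows in the picture. A call takes as long as a camera call.
- arm.recognise(label, camera): "uv" ([column, row] in pixels, amid what is visible of it).
- arm.trace(label, camera): "mask" (480x640 bool, what is visible of it) and "uv" ([column, row] in pixels, amid what is visible of it).
- arm.pinpoint(label, camera): "uv" ([column, row] in pixels: a listed point, or the origin of a listed thing).
The state is a dict: "time": time; "joints": joint angles; "joint_vel": joint speeds; "joint_torque": joint torques, N m; "ee_pos": TCP position; "orientation": TCP orientation; "contact_force": force on the tool from outside, world axes, zero at the start; "ft_torque": the same for the moment, N m; "grip_width": opening from 0.0 (shut) to 1.0 (fully open); "grip_force": force on a finger pad.
Only numpy, scipy, OpenCV 4.12 (cv2) and the standard library are available. Lean on these libraries where they do the work, as an engineer would, in place of code of your own. Each camera call takes 0.05 s, during which the arm holds its last target. There are 200 camera calls.

## Working session

There is one attempt and no reset: what is moved stays moved. The work goes in short steps, Python scripts to look and compute and a tool call to move; the robot and the scene stay as the last step left them, time stands still between calls to the robot, and variables do not carry over. Pictures are saved under pics/ and viewed, at most 14 in all, crops included, and the job is handed in when it is done.

Besides the shell and the picture viewer there is one more tool, called after "Call:" as name(argument=value, ...) on one line, values as JSON. arm_command: Moves the arm, as the interface text tells. Its arguments: {"type":"object","properties":{"steps":{"type":"string"},"force":{"type":"number"}},"required":["steps"]}

```bash
ls; mkdir -p pics
cat > h.py <<'E'
import numpy as np, cv2
from plant import arm
def K(c):
    return 240/np.tan(np.radians(c["vfov"])/2)
def cam(name):
    c=arm.calibration(name)
    if name=="wrist":
        s=arm.sense(); T=np.eye(4); T[:3,:3]=np.array(s["orientation"]); T[:3,3]=s["ee_pos"]
        M=T@np.array(c["tool_from_camera"]); return c,M[:3,3],M[:3,:3]
    return c,np.array(c["eye"]),np.array(c["orientation"])
def ray(name,uv,C=None):
    c,e,R=C or cam(name); f=K(c); x=(uv[0]-c["cx"])/f; y=(uv[1]-c["cy"])/f
    if name=="wrist":
        r=np.hypot(x,y)+1e-9; d=np.array([np.sin(r)*x/r,-np.sin(r)*y/r,-np.cos(r)])
    else: d=np.array([x,-y,-1.])
    return e,R@d
def at_z(name,uv,z,C=None):
    e,d=ray(name,uv,C); return e+d*(z-e[2])/d[2]
def at_depth(name,uv,dep,C=None):
    c,e,R=C or cam(name); e,d=ray(name,uv,C); dc=R.T@d; return e+d*dep/(-dc[2])
E
python3 - <<'E'
from h import *
for n in ["scene","side"]:
    im,d=arm.camera(n); cv2.imwrite(f"pics/{n}0.png",im); c=arm.calibration(n); print({k:(np.round(v,3).tolist() if not isinstance(v,str) else v) for k,v in c.items()})
    for l in ["bank","row","tube","tube_rim","tin1","tin2","tin3","tin4","holder","rammer","jar","carton","bigcan","sauce","pasta"]:
        z={"row":.04,"tube_rim":.175,"rammer":.006}.get(l,0)
        print(n,l,[(np.round(r["uv"]).tolist(),round(r["score"],2),np.round(at_z(n,r["uv"],z),3).tolist()) for r in arm.pinpoint(l,n)[:2]])
print(arm.calibration("wrist")); print(arm.sense())
E
```

```text
pics
{'vfov': 50.146, 'cx': 317.378, 'cy': 240.677, 'eye': [0.951, 0.599, 1.016], 'orientation': [[-0.842, -0.429, 0.327], [0.539, -0.663, 0.519], [-0.006, 0.613, 0.79]]}
scene bank [([302.0, 170.0], 0.78, [0.431, -0.305, 0.0])]
scene row [([304.0, 162.0], 0.68, [0.432, -0.292, 0.04])]
scene tube [([440.0, 332.0], 0.87, [0.441, 0.293, 0.0]), ([378.0, 364.0], 0.6, [0.6, 0.278, 0.0])]
scene tube_rim [([454.0, 291.0], 0.56, [0.449, 0.292, 0.175])]
scene tin1 [([270.0, 236.0], 0.95, [0.621, -0.148, 0.0]), ([310.0, 280.0], 0.89, [0.608, 0.02, 0.0])]
scene tin2 [([270.0, 236.0], 0.95, [0.621, -0.148, 0.0]), ([310.0, 280.0], 0.89, [0.608, 0.02, 0.0])]
scene tin3 [([270.0, 236.0], 0.95, [0.621, -0.148, 0.0]), ([310.0, 280.0], 0.89, [0.608, 0.02, 0.0])]
scene tin4 [([270.0, 236.0], 0.95, [0.621, -0.148, 0.0]), ([310.0, 280.0], 0.89, [0.608, 0.02, 0.0])]
scene holder [([356.0, 249.0], 0.79, [0.465, 0.005, 0.0]), ([226.0, 166.0], 0.49, [0.603, -0.435, 0.0])]
scene rammer [([353.0, 248.0], 0.81, [0.472, 0.002, 0.006])]
scene jar [([330.0, 318.0], 0.77, [0.625, 0.132, 0.0])]
scene carton [([414.0
[... 2089 characters left out ...]
nt_vel': array([ 0.00047919,  0.00058232, -0.00034033, -0.00021142, -0.00041619,
        0.00076048, -0.00047375]), 'joint_torque': array([-1.17032094e-03, -5.27486050e+01, -1.26785204e+00, -1.53743398e+01,
       -5.20558271e-02, -7.40458308e-04,  1.38385354e-05]), 'ee_pos': array([ 0.25819351, -0.56918905,  0.23875811]), 'orientation': array([[ 9.10687081e-01,  4.13096887e-01,  5.11383654e-05],
       [ 4.13096889e-01, -9.10687080e-01, -5.81751881e-05],
       [ 2.25390596e-05,  7.41044919e-05, -9.99999997e-01]]), 'contact_force': array([-0.11484521, -0.17750138,  0.22608125]), 'ft_torque': array([ 0.04044129,  0.02594005, -0.00346844]), 'grip_force': 0.0, 'grip_width': 1.0069468256804333}
```

View pics/scene0.png

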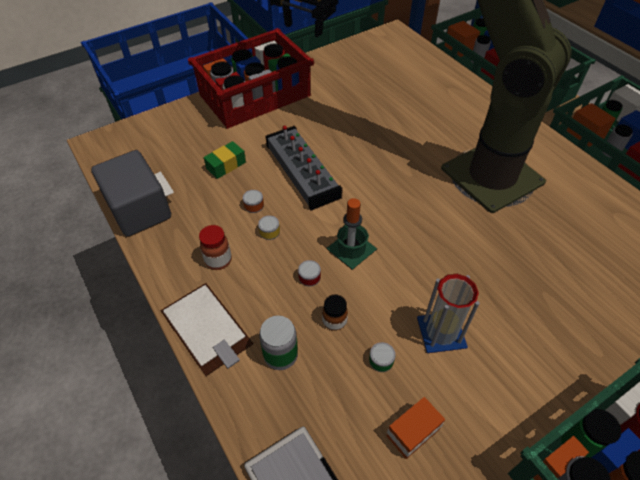

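View pics/side0.png

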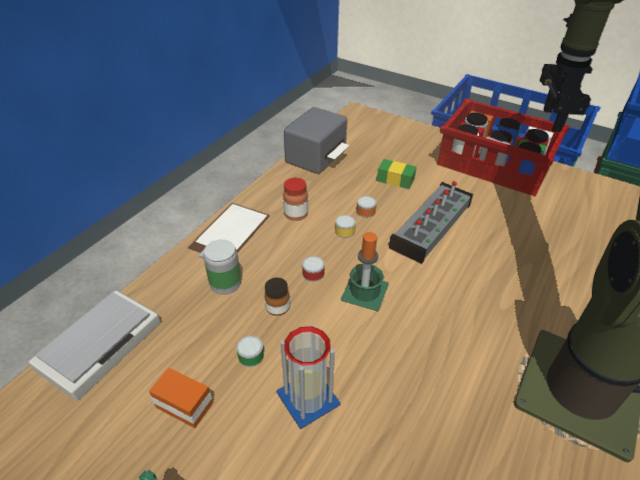

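Run:
```python
from h import *
im,d=arm.camera("scene"); im2,d2=arm.camera("side")
for n in ["scene","side"]:
    print(n,[(np.round(r["uv"]).tolist(),round(r["score"],2),np.round(at_z(n,r["uv"],0),3).tolist()) for r in arm.pinpoint("tin1",n)])
    for t in range(1,6):print(n,"toggle",t,[(np.round(r["uv"]).tolist(),round(r["score"],2),np.round(at_z(n,r["uv"],.04),3).tolist()) for r in arm.pinpoint(f"toggle{t}",n)])
    C=cam(n)
    D=d if n=="scene" else d2
    # top face points of bank
    r=arm.trace("bank",n)
    m=r[0]["mask"]; v,u=np.nonzero(m&(D>0))
    P=np.array([at_depth(n,(a,b),D[b,a],C) for a,b in zip(u[::2],v[::2])])
    T=P[abs(P[:,2]-.04)<.004]
    rect=cv2.minAreaRect(T[:,:2].astype(np.float32)*1000); print(n,"bank top",len(T),rect, T.mean(0))
    B=P[P[:,2]>.06]
    if len(B): print("balls",len(B),B.min(0),B.max(0))
```

```text
scene [([251.0, 207.0], 0.86, [0.616, -0.258, 0.0]), ([309.0, 278.0], 0.85, [0.608, 0.015, 0.0]), ([273.0, 235.0], 0.78, [0.615, -0.146, 0.0]), ([378.0, 360.0], 0.75, [0.597, 0.271, 0.0]), ([300.0, 172.0], 0.5, [0.44, -0.3, 0.0])]Traceback (most recent call last):
  File "<stdin>", line 5, in <module>
ValueError: it knows: bank, bigcan, carton, holder, jar, pasta, rammer, row, sauce, tin, tube, tube_rim
```

Both pictures agree. All four tins are there: in the scene view, orange at (253,200), yellow (269,227), red (309,272) and green (382,356). The bank is at about (303,165), the rammer in its holder at (353,245), and the tube at (445,310). Next I need the bank's direction.

Run:
```python
from h import *
for n in ["scene","side"]:
    im,D=arm.camera(n); C=cam(n)
    m=arm.trace("bank",n)[0]["mask"]; v,u=np.nonzero(m&(D>0))
    P=np.array([at_depth(n,(a,b),D[b,a],C) for a,b in zip(u,v)])
    T=P[abs(P[:,2]-.04)<.005]
    print(n,"bank top",len(T),cv2.minAreaRect(T[:,:2].astype(np.float32)*1000), T.mean(0))
    B=P[P[:,2]>.068]; print("balls",len(B),np.round(B[np.argsort(B[:,1])][::max(1,len(B)//12)],3).tolist())
    # red blobs -> ball pixels, at ball-centre height 
    hsv=cv2.cvtColor(im,cv2.COLOR_BGR2HSV)
    red=(((hsv[...,0]<8)|(hsv[...,0]>172))&(hsv[...,1]>140)&(hsv[...,2]>60)&cv2.dilate(m.astype(np.uint8),np.ones((15,15))).astype(bool)).astype(np.uint8)
    k,_,st,ce=cv2.connectedComponentsWithStats(red)
    print([(st[i,4].item(),np.round(ce[i]).tolist(),np.round(at_z(n,ce[i],.0772,C),3).tolist()) for i in range(1,k) if st[i,4]>3])
    ys,xs=np.nonzero(m); c=im[max(ys.min()-15,0):ys.max()+10,xs.min()-10:xs.max()+10]; s=int(min(800//c.shape[1],600//c.shape[0]))
    cv2.imwrite(f"pics/bank_{n}.png",cv2.resize(c,None,fx=s,fy=s,interpolation=cv2.INTER_CUBIC))
```

```text
scene bank top 2174 ((432.2061767578125, -300.7901611328125), (289.92803955078125, 95.7066421508789), 85.05046081542969) [ 0.43677234 -0.28938195  0.04022501]
balls 114 [[0.418, -0.412, 0.079], [0.423, -0.403, 0.084], [0.428, -0.401, 0.085], [0.429, -0.357, 0.07], [0.423, -0.355, 0.08], [0.434, -0.311, 0.082], [0.437, -0.305, 0.081], [0.433, -0.302, 0.074], [0.439, -0.257, 0.079], [0.441, -0.254, 0.072], [0.442, -0.213, 0.081], [0.447, -0.206, 0.078], [0.443, -0.202, 0.073]]
[(14, [284.0, 127.0], [0.423, -0.407, 0.077]), (15, [292.0, 138.0], [0.428, -0.359, 0.077]), (16, [300.0, 149.0], [0.432, -0.308, 0.077]), (15, [308.0, 160.0], [0.436, -0.26, 0.077]), (15, [317.0, 172.0], [0.44, -0.209, 0.077])]
side bank top 2211 ((432.46697998046875, -298.901611328125), (289.83642578125, 94.9200668334961), 85.1277847290039) [ 0.43074264 -0.28302517  0.038871  ]
balls 121 [[0.419, -0.403, 0.07], [0.42, -0.398, 0.08], [0.429, -0.354, 0.084], [0.432, -0.351, 0.078], [0.433, -0.306, 0.078], [0.435, -0.302, 0.083], [0.43, -0.3, 0.074], [0.442, -0.254, 0.077], [0.436, -0.252, 0.069], [0.437, -0.248, 0.08], [0.442, -0.204, 0.081], [0.443, -0.202, 0.079], [0.441, -0.199, 0.072]]
[(13, [454.0, 183.0], [0.425, -0.406, 0.077]), (18, [446.0, 192.0], [0.428, -0.357, 0.077]), (16, [437.0, 202.0], [0.433, -0.305, 0.077]), (16, [428.0, 212.0], [0.437, -0.255, 0.077]), (15, [418.0, 222.0], [0.442, -0.207, 0.077])]
```

View pics/bank_side.png

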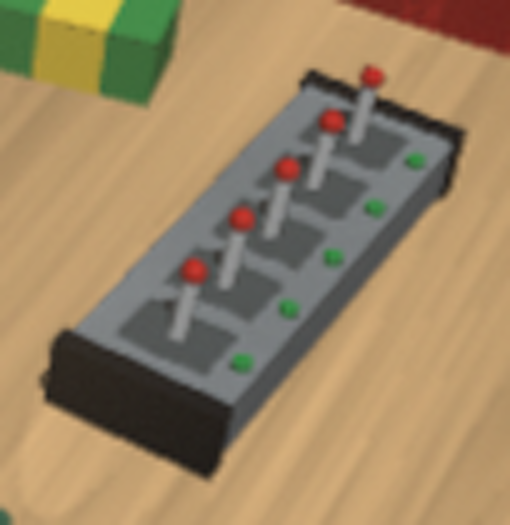

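The balls sit 6 to 7 mm towards world -y of the box centre, so the box's +y is about world +y (yaw 85°). I'll check the red crate's clearance and print the tool-axis shifts.

```bash
cat >> h.py <<'E'
def to(p,yaw=None,frm=None):
    "shift (mm, tool axes) and turn to put TCP at p with tool x at yaw (deg)"
    s=arm.sense(); R=np.array(s["orientation"]); o=np.array(s["ee_pos"])
    cur=np.degrees(np.arctan2(R[1,0],R[0,0])); t=0 if yaw is None else -((yaw-cur+180)%360-180)
    return np.round(R.T@(np.array(p)-o)*1000,1).tolist(),round(float(np.radians(t)),3)
E
python3 - <<'E'
from h import *
n="side"; im,D=arm.camera(n); C=cam(n)
P=np.array([at_depth(n,(a,b),D[b,a],C) for b in range(60,240,2) for a in range(380,640,2) if D[b,a]>0])
for lo,hi in[(.03,.06),(.06,.12),(.12,.2)]:
    Q=P[(P[:,2]>lo)&(P[:,2]<hi)&(P[:,1]<-.3)&(P[:,1]>-.9)]; Q=Q[~((abs(Q[:,0]-.432)<.07)&(Q[:,1]>-.46))]; Q=Q[~((abs(Q[:,0]-.6)<.08)&(Q[:,1]>-.5))]
    print(lo,len(Q),np.percentile(Q,[1,99],axis=0).round(3).tolist() if len(Q) else 0)
print(to((.419,-.452,.239),85),to((.419,-.452,.076),85))
E
```

```text
0.03 308 [[0.229, -0.774, 0.03], [0.526, -0.572, 0.06]]
0.06 919 [[0.229, -0.774, 0.061], [0.524, -0.57, 0.12]]
0.12 493 [[0.224, -0.784, 0.12], [0.534, -0.568, 0.131]]
([194.9, -40.3, -0.3], -1.058) ([194.9, -40.3, 162.7], -1.058)
```

Call:
arm_command(steps="0 50 -10 -10 -0.18;0 100 -20 -10 -0.36;0 150 -30 -10 -0.54;0 195 -40 -5 -0.72;0 195 -40 0 -0.9;0 195 -40 0 -1.058;0 195 -40 40 -1.058;0 195 -40 80 -1.058;0 195 -40 80 -1.058;0 195 -40 80 -1.058", force=20)

```text
time: 3.25
ee_pos: [0.4201, -0.4527, 0.1601]
orientation: [[0.087, 0.996, 0.002], [0.996, -0.087, -0.001], [-0.001, 0.002, -1.0]]
contact_force: [0.2, 0.0, -0.3]
grip_width: 0.007
grip_force: 0.0
```

Run:
```python
from h import *
print(arm.sense()["ee_pos"],arm.sense()["grip_width"],to((.419,-.450,.076),85.1))
arm.camera("wrist"); C=cam("wrist")
for z,l in[(.04,"row")]: print([(r["score"],at_z("wrist",r["uv"],z,C).round(4)) for r in arm.pinpoint(l,"wrist")])
im,_=arm.camera("wrist"); cv2.imwrite("pics/w1.png",im)
hsv=cv2.cvtColor(im,cv2.COLOR_BGR2HSV)
red=(((hsv[...,0]<8)|(hsv[...,0]>172))&(hsv[...,1]>140)&(hsv[...,2]>60)).astype(np.uint8)
k,_,st,ce=cv2.connectedComponentsWithStats(red)
print([(st[i,4].item(),np.round(ce[i]).tolist(),np.round(at_z("wrist",ce[i],.0772,C),4).tolist()) for i in range(1,k) if st[i,4]>20])
```

```text
[ 0.42012543 -0.45273594  0.16006457] 0.006629783017920494 ([2.7, -1.5, 84.1], -0.002)
[(0.57, array([ 0.434 , -0.2988,  0.04  ]))]
[(301, [320.0, 16.0], [0.4328, -0.3064, 0.0772]), (317, [320.0, 95.0], [0.4285, -0.3574, 0.0772]), (321, [321.0, 174.0], [0.4244, -0.4062, 0.0772]), (1162, [150.0, 387.0], [0.2651, -0.5654, 0.0772]), (841, [325.0, 396.0], [0.4128, -0.5763, 0.0772]), (287, [479.0, 403.0], [0.544, -0.607, 0.0772])]
```

View pics/w1.png

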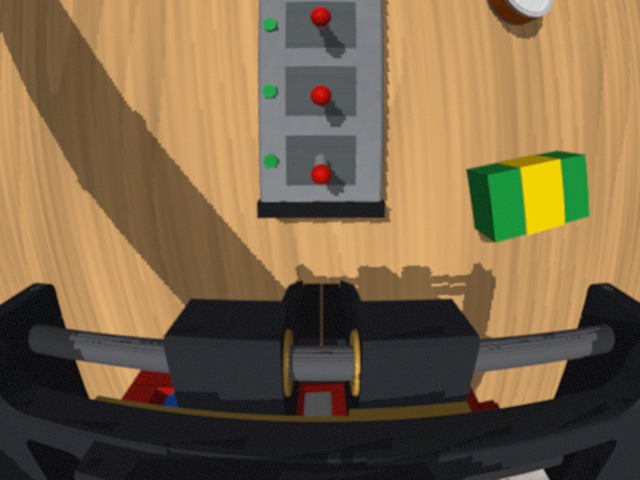

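The wrist view shows the first three balls at (321,174), (320,95) and (320,16), in line with the shut fingers and leaning towards the near end. I'll lower, then sweep.

Call:
arm_command(steps="0 2 0 30 0;0 2 0 60 0;0 2 0 84 0;0 2 0 84 0;0 2 0 84 0")

```text
time: 4.03
ee_pos: [0.4203, -0.4509, 0.0763]
orientation: [[0.087, 0.996, 0.002], [0.996, -0.087, -0.002], [-0.001, 0.002, -1.0]]
contact_force: [0.5, 0.0, 0.2]
grip_width: 0.007
grip_force: 0.0
```

Call:
arm_command(steps="0 16 0 0 0;0 33 0 0 0;0 50 0 0 0;0 67 0 0 0;0 84 0 0 0;0 101 0 0 0;0 118 0 0 0;0 135 0 0 0;0 152 0 0 0;0 169 0 0 0;0 186 0 0 0;0 203 0 0 0;0 220 0 0 0;0 237 0 0 0;0 254 0 0 0;0 271 0 0 0;0 288 0 0 0;0 300 0 0 0;0 300 0 0 0;0 300 0 0 0")

```text
time: 6.52
ee_pos: [0.4454, -0.152, 0.0747]
orientation: [[0.088, 0.996, -0.0], [0.996, -0.088, -0.001], [-0.001, 0.0, -1.0]]
contact_force: [0.1, 0.3, 0.2]
grip_width: 0.002
grip_force: 0.0
```

Call:
arm_command(steps="88 0 0 -50 0;88 0 0 -100 0;88 0 0 -130 0;88 0 0 -130 0;88 0 0 -130 0")

```text
time: 7.15
ee_pos: [0.4447, -0.152, 0.204]
orientation: [[0.088, 0.996, -0.001], [0.996, -0.088, -0.0], [-0.0, -0.001, -1.0]]
contact_force: [0.3, 0.0, -1.1]
grip_width: 0.546
grip_force: 0.0
```

```bash
cat >> h.py <<'E'
def tins(n):
    im,D=arm.camera(n); C=cam(n); hsv=cv2.cvtColor(im,cv2.COLOR_BGR2HSV); o=[]
    for r in arm.pinpoint("tin1",n):
        p=at_z(n,r["uv"],0,C); o.append((p.round(3).tolist()[:2],round(r["score"],2)))
    return o
E
python3 - <<'E'
from h import *
print(arm.sense()["ee_pos"])
for n in["scene","side"]: print(tins(n))
im,D=arm.camera("scene"); C=cam("scene"); hsv=cv2.cvtColor(im,cv2.COLOR_BGR2HSV)
red=(((hsv[...,0]<8)|(hsv[...,0]>172))&(hsv[...,1]>140)&(hsv[...,2]>60)).astype(np.uint8)
k,_,st,ce=cv2.connectedComponentsWithStats(red)
for i in range(1,k):
    p=at_z("scene",ce[i],.0637,C)
    if st[i,4]>3 and abs(p[0]-.432)<.05 and -.45<p[1]<-.15: print(st[i,4],ce[i].round(),p.round(3))
cv2.imwrite("pics/s2.png",cv2.resize(im[100:220,220:380],None,fx=4,fy=4,interpolation=cv2.INTER_CUBIC))
E
```

```text
[ 0.44471349 -0.15202422  0.20400626]
[([0.594, 0.279], 0.92), ([0.608, 0.019], 0.73), ([0.62, -0.155], 0.66), ([0.617, -0.252], 0.55), ([0.465, -0.008], 0.4)]
[([0.613, -0.257], 0.93), ([0.596, 0.277], 0.84), ([0.625, -0.167], 0.63), ([0.612, 0.012], 0.56), ([0.608, -0.441], 0.32)]
6 [290. 138.] [ 0.427 -0.372  0.064]
18 [298. 149.] [ 0.431 -0.322  0.064]
15 [306. 160.] [ 0.435 -0.272  0.064]
7 [315. 172.] [ 0.44  -0.222  0.064]
18 [324. 184.] [ 0.443 -0.172  0.064]
```

View pics/s2.png

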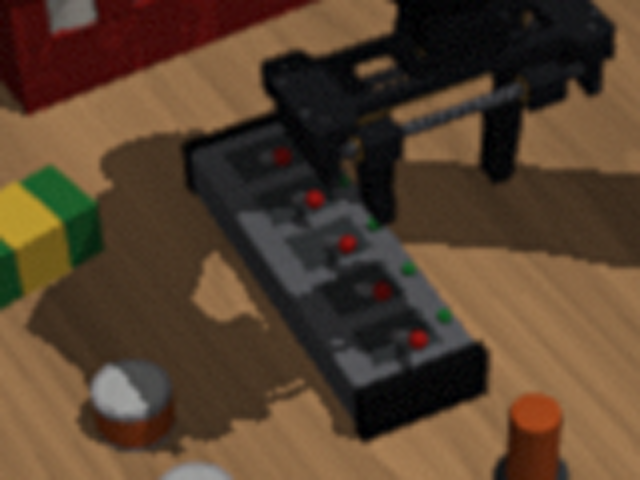

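All five balls now sit about 28 mm +y of their pivots, so they are off. Next is the orange tin.

Run:
```python
from h import *
print(to((.616,-.257,.15),85.1))
```

```text
([-90.5, 179.7, 53.4], -0.001)
```

Call:
arm_command(steps="88 -25 50 0 0;88 -50 100 0 0;88 -75 145 0 0;88 -90 180 20 0;88 -90 180 53 0;88 -90 180 53 0;88 -90 180 53 0")

```text
time: 8.28
ee_pos: [0.6171, -0.2563, 0.1523]
orientation: [[0.086, 0.996, 0.0], [0.996, -0.086, 0.0], [0.0, 0.0, -1.0]]
contact_force: [0.9, 0.6, 0.6]
grip_width: 0.999
grip_force: 0.0
```

```bash
cat >> h.py <<'E'
def near(top=.034,r0=.026):
    "tins seen by wrist cam: circle centre of the top face from depth, and network origin"
    im,D=arm.camera("wrist"); C=cam("wrist")
    for r in arm.trace("tin1","wrist"):
        v,u=np.nonzero(r["mask"]&(D>0)); 
        if len(u)<30: continue
        P=np.array([at_depth("wrist",(a,b),D[b,a],C) for a,b in zip(u[::3],v[::3])]); T=P[abs(P[:,2]-top)<.004]
        if len(T)<10: print("few",P.mean(0).round(3),r["score"]); continue
        c,rad=cv2.minEnclosingCircle(T[:,:2].astype(np.float32)); col=im[r["mask"]].mean(0).round()
        print("tin",np.round(c,4),round(rad,4),T[:,2].mean().round(4),round(r["score"],2),to((c[0],c[1],.015)))
    return im
E
python3 - <<'E'
from h import *
print(arm.sense()["ee_pos"],arm.sense()["grip_width"])
im=near(); cv2.imwrite("pics/w3.png",im)
C=cam("wrist");print([(r["score"],at_z("wrist",r["uv"],0,C).round(4)) for r in arm.pinpoint("tin1","wrist")])
E
```

```text
[ 0.61712582 -0.25630635  0.15233176] 0.9987897819292718
tin [ 0.6184 -0.16  ] 0.0264 0.0353 0.68 ([96.4, -7.9, 138.2], 0.0)
[(0.95, array([ 0.6167, -0.1603,  0.    ])), (0.93, array([ 0.6084, -0.2583,  0.    ])), (0.5, array([ 0.4074, -0.3171,  0.    ]))]
```

View pics/w3.png

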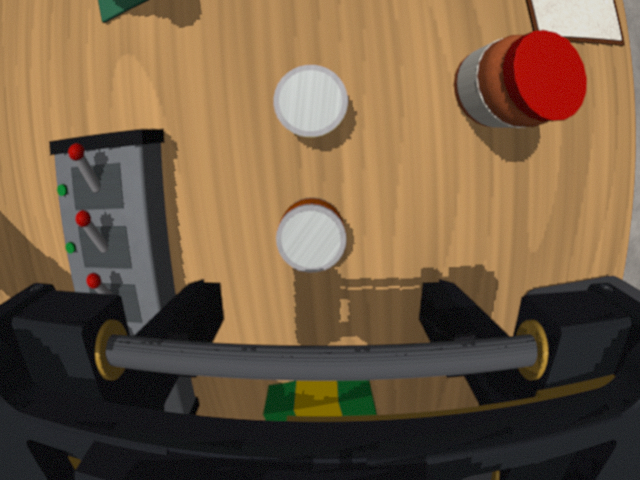

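The orange tin's top is at (312,238), the yellow's at (311,101).

Run:
```python
from h import *
for uv in[(312,238),(311,101)]:
    p=at_z("wrist",uv,.034); print(p, to((p[0],p[1],.014),90))
```

```text
[ 0.61078042 -0.26050941  0.034     ] ([-4.3, -6.9, 139.3], -0.087)
[ 0.61909986 -0.16090388  0.034     ] ([95.6, -7.2, 139.3], -0.087)
```

Call:
arm_command(steps="88 -4 -7 45 -0.08;88 -4 -7 90 -0.08;88 -4 -7 125 -0.08;88 -4 -7 138 -0.08;88 -4 -7 138 -0.08;40 -4 -7 138 -0.08;40 -4 -7 138 -0.08;40 -4 -7 138 -0.08;40 -4 -7 138 -0.08;40 -4 -7 138 -0.08;40 -4 -7 120 -0.08;40 -4 -7 90 -0.08", force=15)

```text
time: 9.93
ee_pos: [0.6089, -0.2597, 0.0619]
orientation: [[0.007, 1.0, -0.002], [1.0, -0.007, 0.001], [0.001, -0.002, -1.0]]
contact_force: [0.1, 0.0, -0.2]
grip_width: 0.582
grip_force: 15.0
```

Run:
```python
from h import *
# tube rim from scene & side depth
for n in["scene","side"]:
    im,D=arm.camera(n);C=cam(n); hsv=cv2.cvtColor(im,cv2.COLOR_BGR2HSV)
    red=(((hsv[...,0]<8)|(hsv[...,0]>172))&(hsv[...,1]>140)&(hsv[...,2]>60)).astype(np.uint8)
    q=arm.pinpoint("tube_rim",n)[0]["uv"]
    v,u=np.nonzero(red); ok=(abs(u-q[0])<40)&(abs(v-q[1])<35); P=np.array([at_z(n,(a,b),.1715,C)[:2] for a,b in zip(u[ok],v[ok])]).astype(np.float32)
    print(n,q,len(P),cv2.minEnclosingCircle(P),cv2.fitEllipse(cv2.convexHull(P)) if len(P)>20 else 0, at_z(n,q,.175,C))
s=arm.sense(); print(s["ee_pos"],s["grip_width"],s["grip_force"]); print(to((.443,.293,.235),90))
```

```text
scene [455.5, 291.3] 404 ((0.43923237919807434, 0.29298144578933716), 0.039232101291418076) ((0.4392196536064148, 0.29290565848350525), (0.0762004554271698, 0.07787757366895676), 60.577022552490234) [0.44628381 0.29414748 0.175     ]
side [305.6, 341.2] 507 ((0.44139355421066284, 0.2941036820411682), 0.03916610777378082) ((0.4411933422088623, 0.2941569983959198), (0.07603156566619873, 0.07640010118484497), 66.43803405761719) [0.44549987 0.29135977 0.175     ]
[ 0.61004819 -0.26023468  0.06252161] 0.5864659114374039 14.999884944409132
([552.0, -170.7, -173.0], -0.007)
```

Call:
arm_command(steps="40 0 0 -60 0;40 0 0 -120 0;40 40 -15 -175 0;40 100 -30 -178 0;40 160 -50 -178 0;40 220 -75 -178 0;40 280 -95 -178 0;40 340 -120 -178 0;40 395 -140 -178 0;40 450 -160 -178 0;40 485 -173 -178 0;40 485 -173 -178 0;40 485 -173 -178 0;40 485 -173 -178 0")

```text
time: 11.88
ee_pos: [0.4405, 0.2243, 0.2393]
orientation: [[0.01, 1.0, -0.001], [1.0, -0.01, -0.002], [-0.002, -0.001, -1.0]]
contact_force: [0.1, -0.5, -0.5]
grip_width: 0.584
grip_force: 15.0
```

```bash
cat >> h.py <<'E'
def rim(z=.1715):
    im,D=arm.camera("wrist");C=cam("wrist"); hsv=cv2.cvtColor(im,cv2.COLOR_BGR2HSV)
    red=(((hsv[...,0]<8)|(hsv[...,0]>172))&(hsv[...,1]>140)&(hsv[...,2]>50)).astype(np.uint8)
    k,L,st,ce=cv2.connectedComponentsWithStats(red); i=1+np.argmax(st[1:,4]); v,u=np.nonzero(L==i)
    P=np.array([at_z("wrist",(a,b),z,C)[:2] for a,b in zip(u,v)]).astype(np.float32)
    print("rim",len(P),cv2.minEnclosingCircle(P),cv2.fitEllipse(cv2.convexHull(P)),"depth z",np.median([at_depth("wrist",(a,b),D[b,a],C)[2] for a,b in zip(u[::9],v[::9]) if D[b,a]>0]))
    return im
E
python3 - <<'E'
from h import *
im=rim(.175); cv2.imwrite("pics/w4.png",im)
s=arm.sense(); print(s["ee_pos"],s["grip_width"],s["grip_force"]); print(to((.4403,.2935,.19),90))
E
```

```text
rim 5733 ((0.44028013944625854, 0.29423636198043823), 0.03934550657868385) ((0.4402535557746887, 0.29434552788734436), (0.07699578255414963, 0.07752876728773117), 87.2790756225586) depth z 0.1746253854701072
[0.44057861 0.22452453 0.23939163] 0.5821850270329411 14.999905480071902
([69.0, -0.9, 49.3], -0.01)
```

View pics/w4.png

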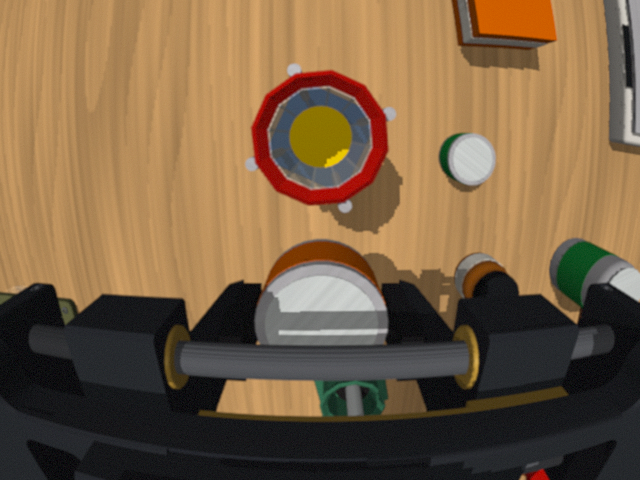

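The rim is at (320,137), centre (0.440, 0.294), and the tin is held firmly. I'll lower it into the flare and release.

Call:
arm_command(steps="40 50 0 0 0;40 70 -0.5 0 0;40 70 -0.5 20 0;40 70 -0.5 40 0;40 70 -0.5 57 0;40 70 -0.5 57 0;40 70 -0.5 57 0")

```text
time: 12.8
ee_pos: [0.4405, 0.2959, 0.1832]
orientation: [[0.008, 1.0, 0.001], [1.0, -0.008, 0.0], [0.0, 0.001, -1.0]]
contact_force: [-0.4, -0.2, -0.9]
grip_width: 0.584
grip_force: 15.0
```

Call:
arm_command(steps="88 0 0 0 0;88 0 0 0 0;88 0 0 0 0;88 0 0 0 0;88 0 0 -50 0;88 0 0 -50 0")

```text
time: 13.55
ee_pos: [0.4416, 0.2979, 0.2356]
orientation: [[0.007, 1.0, 0.005], [1.0, -0.007, 0.004], [0.004, 0.005, -1.0]]
contact_force: [-0.3, 1.2, -0.4]
grip_width: 1.0
grip_force: 0.0
```

Run:
```python
from h import *
s=arm.sense(); print(s["ee_pos"],s["grip_width"],s["grip_force"])
for n in["scene","side"]: print(tins(n))
im,D=arm.camera("side"); cv2.imwrite("pics/s5.png",cv2.resize(im[260:440,200:400],None,fx=3,fy=3))
print(to((.597,.278,.15),90))
```

```text
[0.44163575 0.29787485 0.23560033] 1.0004452550662246 0.0
[([0.611, 0.013], 0.82), ([0.619, -0.153], 0.82), ([0.594, 0.278], 0.65), ([0.443, 0.295], 0.35)]
[([0.594, 0.281], 0.61), ([0.622, -0.161], 0.59)]
([-16.3, 157.7, 81.5], -0.007)
```

View pics/s5.png

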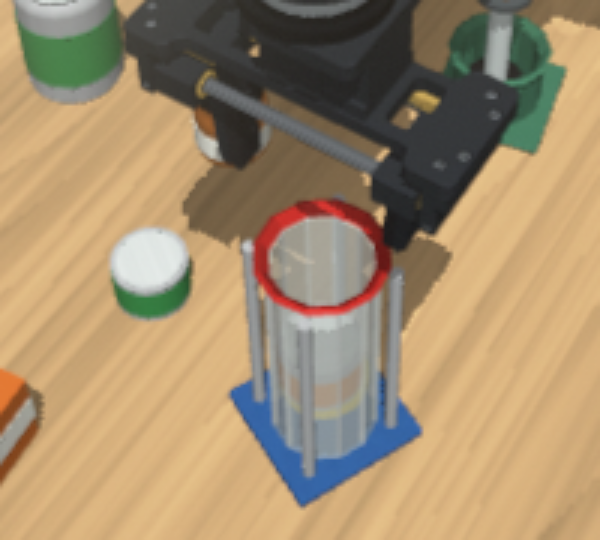

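The orange tin is seated on the follower inside the tube. The green tin is next.

Call:
arm_command(steps="88 -5 50 0 0;88 -10 100 0 0;88 -16 154 10 0;88 -16 154 50 0;88 -16 154 80 0;88 -16 154 80 0;88 -16 154 80 0")

```text
time: 14.68
ee_pos: [0.5942, 0.2795, 0.1533]
orientation: [[0.007, 1.0, 0.001], [1.0, -0.007, 0.001], [0.001, 0.001, -1.0]]
contact_force: [-0.1, -0.1, 0.1]
grip_width: 0.999
grip_force: 0.0
```

```bash
cat >> h.py <<'E'
def top(yaw=90,z=.014):
    "white lid nearest the TCP: colour blob, centre at z=.034"
    im,D=arm.camera("wrist");C=cam("wrist"); hsv=cv2.cvtColor(im,cv2.COLOR_BGR2HSV)
    w=((hsv[...,1]<45)&(hsv[...,2]>110)).astype(np.uint8); w=cv2.morphologyEx(w,cv2.MORPH_OPEN,np.ones((5,5)))
    cs,_=cv2.findContours(w,cv2.RETR_EXTERNAL,cv2.CHAIN_APPROX_NONE)
    for c in cs:
        if cv2.contourArea(c)<600: continue
        P=np.array([at_z("wrist",q[0],.034,C)[:2] for q in c]).astype(np.float32); (x,y),r=cv2.minEnclosingCircle(P)
        if r<.034: print("lid",np.round([x,y,r],4),c.mean(0).round(),to((x,y,z),yaw))
    return im
E
python3 - <<'E'
from h import *
s=arm.sense(); print(s["ee_pos"])
im=top(); near()
C=cam("wrist");print([(round(r["score"],2),r["uv"],at_z("wrist",r["uv"],0,C).round(4)) for r in arm.pinpoint("tin1","wrist")])
E
```

```text
[0.59420979 0.27953627 0.15331664]
lid [0.5916 0.2757 0.0265] [[317. 237.]] ([-4.2, -3.2, 140.0], -0.007)
tin [0.591  0.2757] 0.0264 0.0349 0.83 ([-4.2, -4.0, 139.2], 0.0)
[(0.94, [319.0, 230.4], array([ 0.5932,  0.2723, -0.    ]))]
```

Call:
arm_command(steps="88 -4 -3 50 0;88 -4 -3 100 0;88 -4 -3 130 0;88 -4 -3 139 0;88 -4 -3 139 0;40 -4 -3 139 0;40 -4 -3 139 0;40 -4 -3 139 0;40 -4 -3 139 0;40 -4 -3 120 0;40 -4 -3 70 0;40 -4 -3 10 0;40 -4 -3 -50 0;40 -4 -3 -90 0;40 0 -50 -90 0;40 5 -100 -90 0;40 15 -153 -90 0;40 15 -153 -90 0;40 15 -153 -90 0;40 15 -153 -90 0")

```text
time: 17.38
ee_pos: [0.4426, 0.2947, 0.243]
orientation: [[0.009, 1.0, 0.001], [1.0, -0.009, 0.0], [0.0, 0.001, -1.0]]
contact_force: [-0.2, -0.2, -1.0]
grip_width: 0.587
grip_force: 15.0
```

Run:
```python
from h import *
s=arm.sense(); print(s["ee_pos"],s["grip_width"],s["grip_force"]); print(to((.4403,.294,.182),90))
```

```text
[0.44259617 0.29474225 0.24298241] 0.5871376301738063 14.999939622357488
([-0.8, -2.4, 61.0], -0.009)
```

Call:
arm_command(steps="40 -1 -2.4 30 0;40 -1 -2.4 61 0;40 -1 -2.4 61 0;40 -1 -2.4 61 0;88 -1 -2.4 61 0;88 -1 -2.4 61 0;88 -1 -2.4 61 0;88 -1 -2.4 61 0;88 -1 -2.4 20 0;88 -1 -2.4 0 0;88 -1 -2.4 0 0")

```text
time: 18.75
ee_pos: [0.4393, 0.2948, 0.2439]
orientation: [[0.007, 1.0, 0.003], [1.0, -0.007, 0.002], [0.002, 0.003, -1.0]]
contact_force: [0.3, -0.5, -0.1]
grip_width: 0.998
grip_force: 0.0
```

Run:
```python
from h import *
s=arm.sense(); print(s["ee_pos"],s["grip_width"])
for n in["scene","side"]: print(tins(n))
print(to((.609,.015,.15),90))
```

```text
[0.4393336  0.29483826 0.24393867] 0.9983835454471648
[([0.622, -0.151], 0.72), ([0.607, 0.013], 0.66), ([0.397, 0.269], 0.46)]
[([0.615, -0.155], 0.97), ([0.476, 0.255], 0.68)]
([-277.3, 173.0, 91.7], -0.007)
```

Call:
arm_command(steps="88 -50 31 0 0;88 -100 62 0 0;88 -150 93 0 0;88 -200 125 0 0;88 -250 156 0 0;88 -278 172 20 0;88 -278 172 60 0;88 -278 172 92 0;88 -278 172 92 0;88 -278 172 92 0")

```text
time: 20.2
ee_pos: [0.6091, 0.0153, 0.1513]
orientation: [[0.007, 1.0, 0.001], [1.0, -0.007, 0.0], [0.0, 0.001, -1.0]]
contact_force: [0.7, -0.3, 0.3]
grip_width: 1.0
grip_force: 0.0
```

Run:
```python
from h import *
s=arm.sense(); print(s["ee_pos"])
im=top(); near()
```

```text
[0.60911859 0.01532687 0.15126165]
lid [ 0.6184 -0.1573  0.0256] [[331. 407.]] ([-172.6, 9.8, 137.8], -0.007)
lid [0.607  0.0131 0.0265] [[317. 235.]] ([-2.4, -2.8, 137.9], -0.007)
tin [ 0.6177 -0.1583] 0.026 0.0344 0.91 ([-173.5, 9.0, 137.1], 0.0)
tin [0.6062 0.0133] 0.0264 0.0349 0.72 ([-2.1, -3.7, 137.1], 0.0)
```

Call:
arm_command(steps="88 -2 -3 50 0;88 -2 -3 100 0;88 -2 -3 128 0;88 -2 -3 137 0;88 -2 -3 137 0;40 -2 -3 137 0;40 -2 -3 137 0;40 -2 -3 137 0;40 -2 -3 137 0;40 -2 -3 115 0;40 -2 -3 60 0;40 -2 -3 0 0;40 -2 -3 -60 0;40 -2 -3 -92 0;40 48 -30 -92 0;40 98 -60 -92 0;40 148 -90 -92 0;40 198 -120 -92 0;40 248 -150 -92 0;40 279 -167 -92 0")

```text
time: 22.85
ee_pos: [0.4412, 0.298, 0.2428]
orientation: [[0.003, 1.0, -0.001], [1.0, -0.003, 0.001], [0.001, -0.001, -1.0]]
contact_force: [0.5, 0.4, 0.4]
grip_width: 0.584
grip_force: 15.0
```

Call:
arm_command(steps="40 0 0 0 0;40 0 0 0 0;40 0 0 0 0")

```text
time: 23.22
ee_pos: [0.4445, 0.2934, 0.2425]
orientation: [[0.01, 1.0, 0.0], [1.0, -0.01, -0.001], [-0.001, 0.0, -1.0]]
contact_force: [-0.4, -0.6, -0.3]
grip_width: 0.585
grip_force: 15.0
```

Run:
```python
from h import *
s=arm.sense(); print(s["ee_pos"],s["grip_width"],s["grip_force"]); print(to((.4403,.294,.182),90))
```

```text
[0.44453559 0.29340798 0.24251911] 0.584631078622893 14.999880194664001
([0.6, -4.3, 60.5], -0.01)
```

Call:
arm_command(steps="40 0.5 -4 30 0;40 0.5 -4 60 0;40 0.5 -4 60 0;40 0.5 -4 60 0;88 0.5 -4 60 0;88 0.5 -4 60 0;88 0.5 -4 60 0;88 0.5 -4 60 0;88 0.5 -4 20 0;88 0.5 -4 0 0;88 0.5 -4 0 0")

```text
time: 24.6
ee_pos: [0.4403, 0.2963, 0.2439]
orientation: [[0.007, 1.0, 0.003], [1.0, -0.007, 0.002], [0.002, 0.003, -1.0]]
contact_force: [-0.4, -0.7, 0.3]
grip_width: 1.002
grip_force: 0.0
```

Run:
```python
from h import *
s=arm.sense(); print(s["ee_pos"],s["grip_width"])
for n in["scene","side"]: print(tins(n))
print(to((.618,-.157,.15),90))
im,D=arm.camera("side"); cv2.imwrite("pics/s6.png",cv2.resize(im[130:440,180:480],None,fx=1.9,fy=1.9))
```

```text
[0.44032813 0.29634413 0.2439232 ] 1.0022471493194136
[([0.614, -0.153], 0.69), ([0.368, 0.26], 0.57)]
[([0.619, -0.167], 0.82), ([0.486, 0.229], 0.61)]
([-450.7, 182.2, 92.0], -0.007)
```

View pics/s6.png

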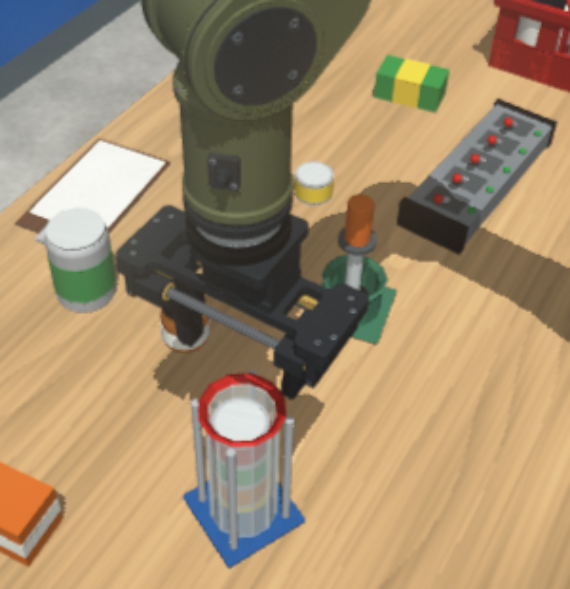

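Three tins are stacked in the tube, with the top lid just under the rim at (240,412). The yellow tin still stands at (315,182).

Call:
arm_command(steps="88 -56 23 0 0;88 -112 46 0 0;88 -168 69 0 0;88 -224 92 0 0;88 -280 115 0 0;88 -336 138 0 0;88 -392 161 0 0;88 -448 181 10 0;88 -450 182 50 0;88 -450 182 92 0;88 -450 182 92 0;88 -450 182 92 0")

```text
time: 26.35
ee_pos: [0.6193, -0.1552, 0.1517]
orientation: [[0.007, 1.0, 0.001], [1.0, -0.007, 0.0], [0.0, 0.001, -1.0]]
contact_force: [0.8, 0.4, 1.2]
grip_width: 1.0
grip_force: 0.0
```

Run:
```python
from h import *
s=arm.sense(); print(s["ee_pos"])
im=top(); near()
```

```text
[ 0.61927147 -0.15522798  0.15166458]
lid [ 0.4671 -0.2079  0.0328] [[142. 289.]] ([-53.5, -152.7, 138.0], -0.007)
lid [ 0.6188 -0.1601  0.0264] [[319. 238.]] ([-4.8, -1.3, 138.4], -0.007)
lid [ 0.7489 -0.1315  0.0243] [[484. 202.]] ([24.7, 128.6, 138.7], -0.007)
tin [ 0.6178 -0.1598] 0.0262 0.035 0.93 ([-4.2, -2.4, 137.6], 0.0)
```

Call:
arm_command(steps="88 -4.5 -2 50 0;88 -4.5 -2 100 0;88 -4.5 -2 128 0;88 -4.5 -2 136 0;88 -4.5 -2 136 0;40 -4.5 -2 136 0;40 -4.5 -2 136 0;40 -4.5 -2 136 0;40 -4.5 -2 136 0;40 -4.5 -2 115 0;40 -4.5 -2 60 0;40 -4.5 -2 0 0;40 -4.5 -2 -60 0;40 -4.5 -2 -100 0;40 50 -25 -100 0;40 105 -50 -100 0;40 160 -72 -100 0;40 215 -95 -100 0;40 270 -117 -100 0;40 325 -138 -100 0")

```text
time: 29.0
ee_pos: [0.4817, 0.172, 0.252]
orientation: [[0.007, 1.0, 0.001], [1.0, -0.007, 0.0], [0.0, 0.001, -1.0]]
contact_force: [-0.2, 0.1, -0.2]
grip_width: 0.583
grip_force: 15.0
```

Call:
arm_command(steps="40 55 -22 0 0;40 110 -40 0 0;40 124 -41 0 0;40 124 -41 0 0;40 124 -41 0 0;40 124 -41 0 0")

```text
time: 29.75
ee_pos: [0.4434, 0.2926, 0.2507]
orientation: [[0.01, 1.0, 0.0], [1.0, -0.01, -0.001], [-0.001, 0.0, -1.0]]
contact_force: [-0.3, -0.4, -0.8]
grip_width: 0.582
grip_force: 15.0
```

Run:
```python
from h import *
s=arm.sense(); print(s["ee_pos"],s["grip_width"],s["grip_force"]); print(to((.4403,.294,.183),90))
```

```text
[0.44339945 0.29259792 0.25070511] 0.5818878171731919 14.999848594889045
([1.5, -3.1, 67.7], -0.01)
```

Call:
arm_command(steps="40 1.5 -3 30 0;40 1.5 -3 55 0;40 1.5 -3 67 0;40 1.5 -3 70 0;40 1.5 -3 70 0;40 1.5 -3 70 0")

```text
time: 30.5
ee_pos: [0.4401, 0.2965, 0.1814]
orientation: [[0.007, 1.0, 0.001], [1.0, -0.007, 0.001], [0.001, 0.001, -1.0]]
contact_force: [0.4, -0.2, -0.7]
grip_width: 0.588
grip_force: 15.0
```

Call:
arm_command(steps="65 0 0 0 0;88 0 0 0 0;88 0 0 0 0;88 0 0 0 0;88 0 0 -40 0;88 0 0 -90 0;88 0 0 -90 0")

```text
time: 31.38
ee_pos: [0.4413, 0.298, 0.2741]
orientation: [[0.007, 1.0, 0.006], [1.0, -0.007, 0.005], [0.005, 0.006, -1.0]]
contact_force: [-0.1, -0.1, 0.2]
grip_width: 1.004
grip_force: 0.0
```

Run:
```python
from h import *
im,D=arm.camera("wrist"); C=cam("wrist")
s=arm.sense(); print(s["ee_pos"],s["grip_width"])
cv2.imwrite("pics/w7.png",im)
for n in ["scene","side"]:
    i2,D2=arm.camera(n)
    for l,z in[("holder",0),("rammer",.006)]: print(n,l,[(round(r["score"],2),at_z(n,r["uv"],z).round(4)[:2]) for r in arm.pinpoint(l,n)[:2]])
    C2=cam(n);hsv=cv2.cvtColor(i2,cv2.COLOR_BGR2HSV); m=arm.trace("rammer",n)
    if m:
        v,u=np.nonzero(m[0]["mask"]&(D2>0)); P=np.array([at_depth(n,(a,b),D2[b,a],C2) for a,b in zip(u,v)]); T=P[(P[:,2]>.165)&(P[:,2]<.18)]; print(P[:,2].max(),len(T),T.mean(0) if len(T) else 0)
cv2.imwrite("pics/s7.png",cv2.resize(i2[130:440,180:480],None,fx=1.9,fy=1.9))
print(to((.475,0,.29),90))
```

```text
[0.44036478 0.29673078 0.27207148] 1.0001580734691407
scene holder [(0.93, array([0.4742, 0.0108]))]
scene rammer [(0.87, array([ 0.476 , -0.0074]))]
0.17490035915416424 124 [ 0.47838103 -0.00138545  0.17099725]
side holder [(0.72, array([0.6342, 0.4295]))]
side rammer []
0.17443493227496154 125 [0.47496312 0.00085042 0.16991664]
([-295.7, 37.6, -19.8], -0.007)
```

View pics/s7.png

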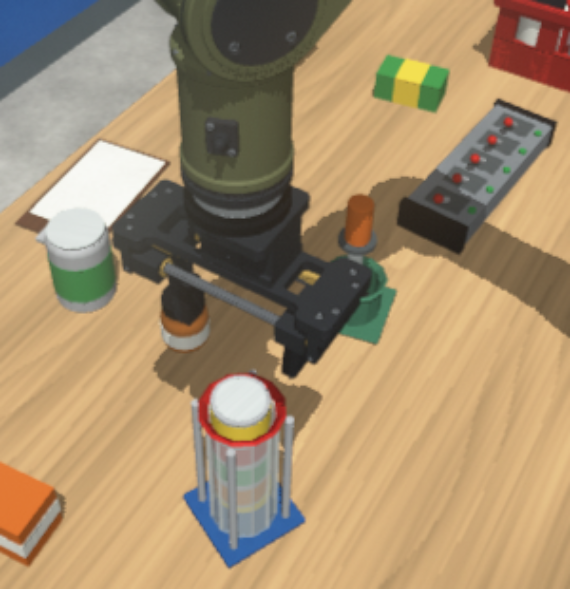

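The fourth tin stands level in the mouth at (240,400). Now the rammer.

Call:
arm_command(steps="88 -55 5 0 0;88 -110 12 0 0;88 -165 20 0 0;88 -220 28 0 0;88 -270 35 0 0;88 -297 39 0 0;88 -297 39 20 0;88 -297 39 25 0;88 -297 39 25 0")

```text
time: 32.95
ee_pos: [0.4763, -0.0005, 0.2455]
orientation: [[0.006, 1.0, -0.001], [1.0, -0.006, 0.0], [0.0, -0.001, -1.0]]
contact_force: [-0.6, -0.3, -0.4]
grip_width: 0.998
grip_force: 0.0
```

```bash
cat >> h.py <<'E'
def handle(ztop=.172):
    im,D=arm.camera("wrist"); C=cam("wrist")
    hsv=cv2.cvtColor(im,cv2.COLOR_BGR2HSV); m=((hsv[...,0]>3)&(hsv[...,0]<18)&(hsv[...,1]>190)&(hsv[...,2]>60))
    v,u=np.nonzero(m&(D>0)); P=np.array([at_depth("wrist",(a,b),D[b,a],C) for a,b in zip(u,v)])
    if len(P):
        T=P[abs(P[:,2]-ztop)<.004]
        print("top pts",len(T),"zmax",np.percentile(P[:,2],99))
        if len(T)>9:
            c,r=cv2.minEnclosingCircle(T[:,:2].astype(np.float32)); print("handle",c,r,T[:,2].mean(),to((c[0],c[1],.12),90))
    return im
E
python3 - <<'E'
from h import *
s=arm.sense(); print(s["ee_pos"],s["grip_width"])
im=handle(); cv2.imwrite("pics/w8.png",im)
E
```

```text
[ 0.47634798 -0.00054944  0.24551432] 0.9976122582575128
top pts 1626 zmax 0.17393717145278764
handle (0.4773120880126953, -0.002390574663877487) 0.014836937189102173 0.17236815311444784 ([-2.0, 0.7, 125.9], -0.006)
```

View pics/w8.png

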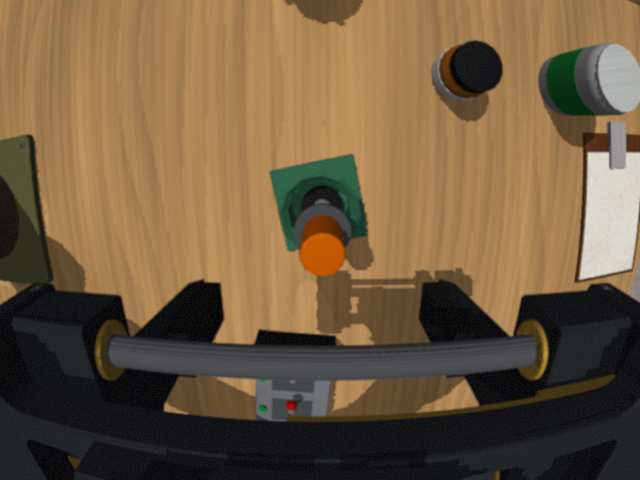

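Call:
arm_command(steps="88 -2 0.7 40 0;88 -2 0.7 80 0;88 -2 0.7 110 0;88 -2 0.7 126 0;88 -2 0.7 126 0;15 -2 0.7 126 0;15 -2 0.7 126 0;15 -2 0.7 126 0;15 -2 0.7 126 0;15 -2 0.7 126 0;15 -2 0.7 126 0", force=50)

```text
time: 34.38
ee_pos: [0.4772, -0.0032, 0.1197]
orientation: [[0.007, 1.0, -0.0], [1.0, -0.007, -0.0], [-0.0, -0.0, -1.0]]
contact_force: [-1.4, -0.1, 0.8]
grip_width: 0.339
grip_force: 0.7
```

Call:
arm_command(steps="15 0 0 -15 0;15 0 0 -40 0;15 0 0 -80 0;15 0 0 -125 0;15 0 0 -175 0;15 0 0 -225 0;15 0 0 -235 0;15 0 0 -235 0")

```text
time: 35.38
ee_pos: [0.4767, -0.0034, 0.3541]
orientation: [[0.007, 1.0, -0.001], [1.0, -0.007, -0.001], [-0.001, -0.001, -1.0]]
contact_force: [-0.4, -0.0, -2.5]
grip_width: 0.331
grip_force: 50.0
```

Run:
```python
from h import *
s=arm.sense(); print(s["ee_pos"],s["grip_width"],s["grip_force"],s["contact_force"]); print(to((.4403,.294,.355),90))
```

```text
[ 0.47674064 -0.0034133   0.35411576] 0.33093974523070874 49.99881148338318 [-3.54462084e-01 -2.42689845e-03 -2.46758124e+00]
([297.1, -38.6, -1.0], -0.007)
```

Call:
arm_command(steps="15 40 -5 0 0;15 90 -11 0 0;15 140 -18 0 0;15 190 -24 0 0;15 240 -31 0 0;15 280 -36 0 0;15 297 -38.6 0 0;15 297 -38.6 0 0;15 297 -38.6 0 0;15 297 -38.6 0 0")

```text
time: 36.62
ee_pos: [0.4414, 0.2922, 0.3545]
orientation: [[0.01, 1.0, 0.0], [1.0, -0.01, -0.001], [-0.001, 0.0, -1.0]]
contact_force: [0.5, 0.4, -2.9]
grip_width: 0.326
grip_force: 50.0
```

Run:
```python
from h import *
im,_=arm.camera("side"); cv2.imwrite("pics/s9.png",cv2.resize(im[180:440,220:420],None,fx=2.2,fy=2.2))
s=arm.sense(); print(s["ee_pos"],s["grip_width"],s["grip_force"],s["contact_force"]); print(to((.4403,.294,.32),90))
```

```text
[0.44130896 0.29255413 0.35467266] 0.3316039096506951 49.99884478747845 [-0.99272989  0.15881051 -2.61831184]
([1.5, -1.0, 34.7], -0.009)
```

View pics/s9.png

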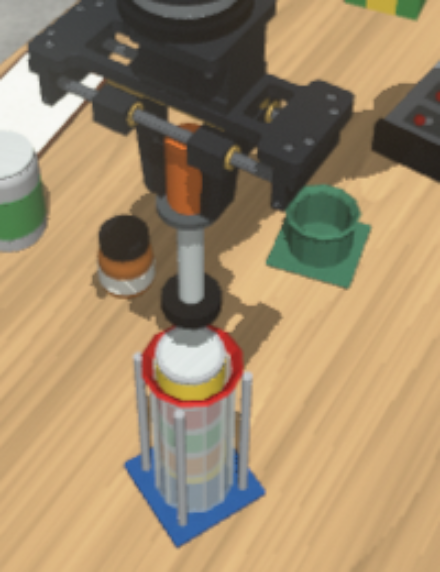

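Call:
arm_command(steps="15 1.5 -1 15 0;15 1.5 -1 30 0;15 1.5 -1 38 0;15 1.5 -1 41 0;15 1.5 -1 44 0;15 1.5 -1 46 0;15 1.5 -1 48 0;15 1.5 -1 50 0;15 1.5 -1 52 0;15 1.5 -1 54 0;15 1.5 -1 56 0;15 1.5 -1 58 0;15 1.5 -1 60 0")

```text
time: 38.3
ee_pos: [0.44, 0.2962, 0.2957]
orientation: [[0.007, 1.0, 0.001], [1.0, -0.007, 0.001], [0.001, 0.001, -1.0]]
contact_force: [-1.4, 0.2, 6.4]
grip_width: 0.326
grip_force: 50.0
```

Call:
arm_command(steps="15 0 0 2 0;15 0 0 4 0;15 0 0 6 0;15 0 0 8 0;15 0 0 10 0;15 0 0 12 0;15 0 0 14 0;15 0 0 16 0;15 0 0 18 0;15 0 0 20 0;15 0 0 22 0;15 0 0 24 0;15 0 0 25 0")

```text
time: 39.92
ee_pos: [0.44, 0.296, 0.2704]
orientation: [[0.007, 1.0, 0.001], [1.0, -0.007, 0.001], [0.001, 0.001, -1.0]]
contact_force: [-1.0, -0.6, 5.1]
grip_width: 0.331
grip_force: 50.0
```

Call:
arm_command(steps="15 0 0 1 0;15 0 0 2 0;15 0 0 3 0;15 0 0 4 0;15 0 0 4 0")

```text
time: 40.55
ee_pos: [0.4405, 0.2968, 0.2694]
orientation: [[0.007, 1.0, 0.004], [1.0, -0.007, 0.002], [0.002, 0.004, -1.0]]
contact_force: [-3.8, -4.3, 27.5]
grip_width: 0.329
grip_force: 50.0
```

It bottomed at the expected height, with force rising to 27.5 N. I'll press briefly a little more, then lift.

Call:
arm_command(steps="15 0 0 1 0;15 0 0 1 0;15 0 0 1 0;15 0 0 -2 0;15 0 0 -5 0;15 0 0 -15 0;15 0 0 -40 0;15 0 0 -80 0;15 0 0 -90 0;15 0 0 -90 0")

```text
time: 41.8
ee_pos: [0.4397, 0.2955, 0.3555]
orientation: [[0.007, 1.0, 0.0], [1.0, -0.007, -0.0], [-0.0, 0.0, -1.0]]
contact_force: [-0.6, -0.1, -2.8]
grip_width: 0.327
grip_force: 50.0
```

Run:
```python
from h import *
for n in ["scene","side"]:
    im,D=arm.camera(n); C=cam(n)
    # lid height in tube
    c,e,R=C; f=K(c); p=R.T@(np.array([.4403,.294,.156])-e); u=int(c["cx"]-f*p[0]/p[2]); v=int(c["cy"]+f*p[1]/p[2])
    print(n,(u,v),at_depth(n,(u,v),np.median(D[v-2:v+3,u-2:u+3]),C).round(4))
    # holder rim: green points 
    m=[r for r in arm.trace("holder",n)]
    for r in m[:1]:
        vv,uu=np.nonzero(r["mask"]&(D>0)); P=np.array([at_depth(n,(a,b),D[b,a],C) for a,b in zip(uu,vv)]); T=P[(P[:,2]>.050)&(P[:,2]<.060)]
        if len(T)>10: print(r["score"],cv2.minEnclosingCircle(T[:,:2].astype(np.float32)))
cv2.imwrite("pics/s10.png",cv2.resize(im[180:440,220:420],None,fx=2.2,fy=2.2))
s=arm.sense(); print(s["ee_pos"],s["contact_force"]); print(to((.477,-.003,.355),90))
```

```text
scene (455, 295) [0.4413 0.293  0.1557]
0.78 ((0.47232627868652344, -0.001654957770369947), 0.03977986425161362)
side (307, 350) [0.4416 0.2935 0.1553]
0.6 ((0.47282740473747253, 0.000530275225173682), 0.03827788308262825)
[0.43922563 0.29500999 0.35422676] [ 0.42517239 -0.47348698 -2.06436664]
([-297.7, 39.8, -0.3], -0.007)
```

View pics/s10.png

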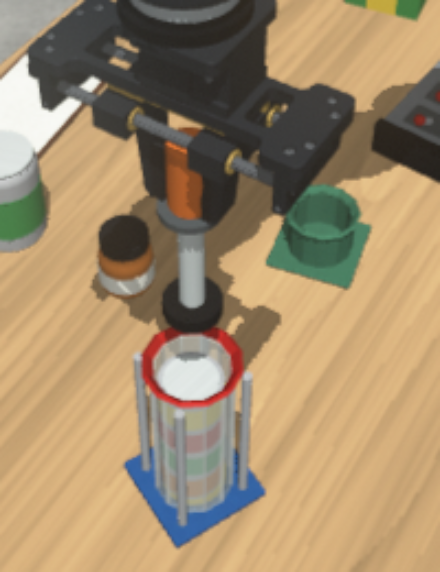

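The lid is at 0.156 m, so the follower is fully down. The rammer goes back to the holder, centred near (0.473, -0.001).

Call:
arm_command(steps="15 -40 5 0 0;15 -90 11 0 0;15 -140 17 0 0;15 -190 23 0 0;15 -240 29 0 0;15 -280 34 0 0;15 -296 36 0 0;15 -296 36 40 0;15 -296 36 90 0;15 -296 36 130 0;15 -296 36 150 0;15 -296 36 150 0;15 -296 36 150 0")

```text
time: 43.62
ee_pos: [0.4743, 0.0003, 0.2064]
orientation: [[0.006, 1.0, 0.001], [1.0, -0.006, 0.001], [0.001, 0.001, -1.0]]
contact_force: [0.5, 0.5, -2.3]
grip_width: 0.327
grip_force: 50.0
```

Run:
```python
from h import *
s=arm.sense(); print(s["ee_pos"],s["contact_force"]); print(to((.474,-.001,.1205),90))
```

```text
[4.74311833e-01 3.44856318e-04 2.06356057e-01] [ 0.49529453  0.54536698 -2.33188567]
([-1.4, -0.4, 85.9], -0.006)
```

Call:
arm_command(steps="15 -1 0 20 0;15 -1 0 45 0;15 -1 0 65 0;15 -1 0 78 0;15 -1 0 83 0;15 -1 0 85 0;15 -1 0 86 0;15 -1 0 86 0;15 -1 0 86 0")

```text
time: 44.75
ee_pos: [0.4738, -0.0016, 0.12]
orientation: [[0.007, 1.0, 0.001], [1.0, -0.007, -0.0], [-0.0, 0.001, -1.0]]
contact_force: [-0.4, 0.3, -2.7]
grip_width: 0.332
grip_force: 50.0
```

Call:
arm_command(steps="15 0 0 0.5 0;15 0 0 1 0;15 0 0 1.5 0;15 0 0 1.5 0")

```text
time: 45.25
ee_pos: [0.4739, -0.0017, 0.1196]
orientation: [[0.007, 1.0, 0.001], [1.0, -0.007, -0.001], [-0.001, 0.001, -1.0]]
contact_force: [-2.3, -0.6, 15.0]
grip_width: 0.33
grip_force: 50.0
```

Seated. I'll ease off, open slowly and lift.

Call:
arm_command(steps="15 0 0 -0.8 0;15 0 0 -0.8 0;40 0 0 -0.8 0;60 0 0 -0.8 0;88 0 0 -0.8 0;88 0 0 -0.8 0;88 0 0 -0.8 0;88 0 0 -0.8 0;88 0 0 -20 0;88 0 0 -60 0;88 0 0 -120 0;88 0 0 -150 0;88 -50 0 -150 0;88 -100 0 -150 0;88 -100 0 -150 0", force=10)

```text
time: 47.12
ee_pos: [0.472, -0.1064, 0.2678]
orientation: [[0.015, 1.0, -0.001], [1.0, -0.015, -0.002], [-0.002, -0.001, -1.0]]
contact_force: [0.1, -0.0, 0.1]
grip_width: 1.0
grip_force: 0.0
```

Run:
```python
from h import *
s=arm.sense(); print(s["ee_pos"],s["grip_width"],s["contact_force"])
im,D=arm.camera("side"); cv2.imwrite("pics/s11.png",im)
handle()
```

```text
[ 0.47203947 -0.10635199  0.26781937] 0.9996013965032194 [ 0.1007072  -0.00236767  0.05167783]
top pts 1521 zmax 0.17407736116390846
handle (0.47337594628334045, 0.00023646137560717762) 0.015041722916066647 0.17236032104777382 ([101.8, -0.2, 148.2], -0.008)
```

View pics/s11.png

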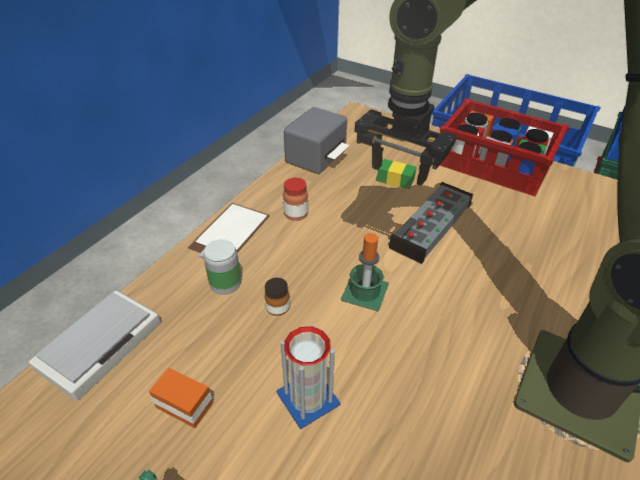

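The rammer stands upright in the holder at (370,260), all four tins are down in the tube (307,350), and the toggles are off. The groceries are in place and the robot is clear of everything.

```bash
python3 -c "
from plant import arm
print(arm.hand_in())"
```

```text
the job is handed in; nothing more can be done
None
```

I handed the job in at about 47 s on the robot's clock: all five toggles went off in one drag, all four tins are in the tube and rammed down to the stop (27.5 N measured there), the rammer is upright in its green holder, and the groceries are where they were.

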